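Pin the masking bar and start its knob screw

TASK

The masking bar of the coating carrier is lying closed over the board: push its hinge pin fully home, until the red head seats against the fork. Then start the bar's captive knob screw by feel, as one does with a coarse thread: turn it backward (anticlockwise from above) until you feel it drop off the thread's end, let it sink in, and turn it forward (clockwise) one full turn. Finish while still holding the knob in the fingers, the screw caught but not tightened, the pin home, and the other things on the bench left where they are.

Things in the scene. Friction and masses are not known exactly. Their poses are not given: they have to be found in the camera images.
- carrier: coating carrier, fixed: aluminium plate 200 x 270 x 12 mm with a green circuit board. Origin: centre of its underside; x, y along its short and long sides, z up. The masking bar (26 mm wide, top 58 mm above the bench) crosses the board along y, from a steel fork at y = +85 mm to a brass threaded boss at y = -85 mm. Only the knob stands higher than 62 mm
- hinge_pin (a joint): how far the steel hinge pin (10 mm thick) is pushed in, m: starts at 0 to 0.006, 0.031 is home. It lies level along the carrier's x axis at y = +85 mm, 46 mm above the bench, its tip already in the fork's first cheek, and is pushed towards the carrier's -x. A detent drags on it with about 6 N and keeps it where it is left
- pin_head (a point): centre of the outer face of the pin's round red head (18 mm across, 6 mm thick), 46 mm above the bench. The face looks along the carrier's +x; it stands 54 mm in x from the carrier's centre when drawn right out, 23 mm when home. Below it only the carrier's plate (top 12 mm above the bench)
- screw: captive knob screw (170 g), upright in the bar's eye; origin: centre of its round black knob, 38 mm across, 24 mm high (12 above and 12 below the origin), fluted, a white index line on top. This frame rises and sinks with the screw but does not turn. At the start the screw lies by its own weight on the end of the boss's thread, knob centre about 89 mm above the bench
- screw_turn (a joint): angle of the knob, rad, growing anticlockwise from above (backward); its zero is arbitrary. The knob turns easily, under 0.1 N m
- knob_mid (a point): centre of the knob, on the screw's axis, half-way up. It falls 5 mm when the thread drops. Held rigidly, the screw cannot fall: the fingers then feel its push from below while it is turned back, and that push vanishes past the thread's end; let it down (open the fingers, or lower it) before turning forward
- coating_pot: bystander: steel pot of coating, 70 mm across, 66 mm high, with a clear lid standing open to 131 mm high; origin under its centre
- solvent_bottle: bystander: bottle 60 mm across, 150 mm high; origin under its centre
- brush: bystander: flat brush 170 mm long, lying; origin under its middle
- tape_roll: bystander: roll of masking tape 80 mm across, 24 mm high, lying flat; origin under its centre
- spare_board: bystander: green circuit board 120 x 85 mm, lying flat, 14 mm high at its socket; origin under its centre
- clip_dish: bystander: blue dish 64 mm across, 22 mm high; origin under its centre
- driver: bystander: screwdriver 180 mm long, lying; origin under its middle
- boss_mouth (a point): centre of the mouth of the brass boss (38 mm across), on the screw's axis, 42 mm above the bench, just under the bar. Right-hand thread, one start, pitch 5 mm. Turned backward the screw climbs 0.8 mm per rad and comes to the thread's end within 0.5 to 2.1 rad of its start, where it can drop 5 mm; turned forward from there it is caught and sinks 5 mm per turn

How it is judged:
By the outcome, as a careful person would: the job done as asked, in the order asked, and still so for the second after the job is handed in, while the arm keeps its last pose, push and grip.
It also fails if it takes over 67 s, if anything falls off the work surface, if the arm or the gripper's body presses on something with over 40 N, if the wrist force passes 120 N, or if a joint passes its speed limit or range.

ROBOT

A 6-joint arm with a two-finger parallel gripper is mounted at the origin on the work surface. World frame = base frame: x ahead of the robot, y to its left, z up, the work surface at z = 0. Lengths are in m, angles in degrees, forces in N, time in s.
With the tool pointing down it reaches from about 0.3 to 0.75 m from the base axis. Payload 8.5 kg.
Tool frame: the origin (TCP) lies on the centre line of the jaws, within the pads' length; the fingertips stand 14 mm ahead of it and the grasp point (between the pads) lies 5 mm behind it; z points along the fingers, y is the direction in which the jaws open and shut (so a half turn about z gives the same grasp; the last joint's range is limited). The gripper opens to 85 mm and grips with 20 to 120 N. Pads are 22 mm wide; open, the fingers measure 114 mm over their backs; the gripper's body (76 mm by 85 mm) begins 54 mm behind the grasp point. The pads swing forward as they close: fully open they stand 13 mm farther back than shut.
Start: joints at [64.383, 21.807, 74.336, -0, 83.858, -12.336], TCP at [0.126, 0.535, 0.245] pointing down, gripper open.
Joint ranges: [-178.18, 178.18], [-50.72, 133.34], [12.68, 142.11], [-81.47, 261.47], [9.98, 163.14], [-165.26, 165.26]. Speed limits (degrees/s): [136.94, 136.94, 180, 180, 180, 180].

INTERFACE

Orientations are given as a 3x3 rotation matrix whose columns are the frame's x, y, z axes.
In Python, from rig import env, optics, order, finder gives the robot as it stands.
- The arm moves only by the tool play_rows, never from a script. Its argument "commands" is a list of rows, each an object of numbers: "grip": the closure, from -1 (fully open) to 1 (shut); "x", "y", "z": the shift along the tool's x, y, z in m; "rx", "ry", "rz": the turn, a rotation vector about the tool's x, y, z in rad. A call has 1 to 12 rows; each row shifts and turns the commanded pose from where the row before left it, along the tool's axes as they then stand; what a row does not reach is not made up. A row lasts 1/8 s, in which the tool goes at most 62.5 mm and 10.7 degrees, less where a joint would pass 70% of its speed; a pose out of reach is approached as far as the arm can. A call is refused whole if a number of a shift passes 0.0625 or a number of a turn 0.188, either way. A call with a gripper value outside its range is refused whole. The fingers move at their own pace and stop on an object; "squeeze" is the grip in N (left out, the last holds). Time passes only in rows, so rows that do not move let the fingers close. It gives the time, the measured TCP pose, the force and the opening at its end, in the units of the state.
- env.observe(): the state, without advancing time (a new reading comes with each control period).
- optics.get_image(name): name is "scene" or "top" or "wrist"; returns a dict with "color" (480x640x3 uint8, blue, green, red), "range_z" (480x640 float32, m along the optical axis (not along the pixel's ray), 0 where there is no reading), "fov_y" (degrees; the focal length in pixels is half the picture's height over the tangent of half this angle, whatever the lens; pixels are square), "cx", "cy" (the principal point, pixels), "cam_to_world" (4x4, takes a point from camera to world coordinates). Camera axes: x right, y down, z forward; pixel columns grow to the right and rows downward; lengths in m; the calibration is good to about 2 mm. A picture is of the moment at which its call begins.
- order.close_job(): hands the job in, once; it reports no verdict.
Trained networks look in the newest picture that a camera, given by its name, has taken for a name from the list of things; names that differ only in an ending like _2 or _b are one class to them, and where a whole thing is asked for, a point or a joint stands for the part that bears it (a point fixed in the world has none). Each returns a list of dicts, best first, with "conf" (0 to 1); they miss things now and then, are a little off and sometimes report something else, mostly with a low value. They report only what shows in the picture. A call takes as long as a camera call.
- finder.boxes_of(camera, thing): "point" ([x, y, z] in m, in world coordinates, good to about 4 mm: the middle of the surface that is visible of it).
The state is a dict: "time_s": time; "q": joint angles; "qvel": joint speeds; "joint_efforts": joint torques, N m; "position": TCP position; "tool_rot": TCP orientation; "ft_force": force on the tool from outside, world axes, zero at the start; "wrist_torque": the same for the moment, N m; "grip_width": finger opening in m.
Only numpy, scipy, OpenCV 4.12 (cv2) and the standard library are available. Lean on these libraries where they do the work, as an engineer would, in place of code of your own. Each camera call takes 0.05 s, during which the arm holds its last target.

## Working session

There is one attempt and no reset: what is moved stays moved. The work goes in short steps, Python scripts to look and compute and a tool call to move; the robot and the scene stay as the last step left them, time stands still between calls to the robot, and variables do not carry over. Pictures are saved under pics/ and viewed, and the job is handed in when it is done.

Besides the shell and the picture viewer there is one more tool, called as a command line: name --argument value ..., lists and objects as JSON in quotes. play_rows: Moves the arm, as the interface text tells. Its arguments: {"type":"object","properties":{"commands":{"type":"array"},"squeeze":{"type":"number"}},"required":["commands"]}

```bash
mkdir -p pics; ls; cat > h.py <<'E'
import numpy as np, cv2
from rig import env, optics, order, finder
def px2w(im,u,v,z=None):
    f=240/np.tan(np.radians(im['fov_y'])/2)
    d=im['range_z'][int(v),int(u)] if z is None else z
    p=np.array([(u-im['cx'])/f*d,(v-im['cy'])/f*d,d,1]); return (im['cam_to_world']@p)[:3]
E
python3 - <<'E'
from h import *
for c in ("scene","top"):
    im=optics.get_image(c); cv2.imwrite(f"pics/{c}0.png",im['color'])
    np.savez(f"{c}0.npz",**im)
    for t in ("carrier","pin_head","screw","coating_pot","solvent_bottle","brush","tape_roll","spare_board","clip_dish","driver"):
        print(c,t,[(np.round(b['point'],3).tolist(),round(b['conf'],2)) for b in finder.boxes_of(c,t)[:2]])
s=env.observe(); print(s)
E
```

```text
pics
scene carrier [([0.582, 0.007, 0.012], 0.9)]
scene pin_head []
scene screw [([0.572, -0.063, 0.103], 0.66), ([0.586, 0.009, 0.011], 0.28)]
scene coating_pot [([0.476, 0.373, 0.069], 0.73)]
scene solvent_bottle [([0.65, 0.353, 0.073], 0.78)]
scene brush [([0.334, -0.375, 0.017], 0.89)]
scene tape_roll [([0.707, -0.35, 0.017], 0.91)]
scene spare_board [([0.504, -0.439, 0.002], 0.55)]
scene clip_dish [([0.408, 0.082, 0.014], 0.81), ([0.583, 0.008, 0.016], 0.47)]
scene driver [([0.707, -0.043, 0.018], 0.63)]
top carrier [([0.556, 0.018, 0.019], 0.81), ([0.708, -0.043, 0.022], 0.39)]
top pin_head []
top screw [([0.556, 0.02, 0.008], 0.68)]
top coating_pot [([0.451, 0.38, 0.066], 0.77), ([0.419, 0.084, 0.012], 0.45)]
top solvent_bottle [([0.614, 0.356, 0.102], 0.82), ([0.325, -0.372, 0.018], 0.72)]
top brush [([0.324, -0.37, 0.017], 0.61), ([0.697, -0.346, 0.024], 0.37)]
top tape_roll [([0.696, -0.344, 0.024], 0.85)]
top spare_board [([0.503, -0.436, 0.002], 0.58)]
top clip_dish [([0.419, 0.086, 0.012], 0.72)]
top driver [([0.703, -0.042, 0.024], 0.64)]
{'time_s': 1.1, 'q': array([ 6.43835844e+01,  2.18058491e+01,  7.43343212e+01, -2.12813512e-04,
        8.38597423e+01, -1.23366911e+01]), 'qvel': array([-0.01396368,  0.00331557, -0.04167413,  0.04223378, -0.09117217,
        0.04419984]), 'joint_efforts': array([-1.84458360e-03, -4.48322153e+01, -2.31466752e+01, -3.04682562e-04,
        5.23638064e-04,  2.46161598e-06]), 'position': array([0.12634138, 0.53527322, 0.24533828]), 'tool_rot': array([[-9.73260312e-01,  2.29704953e-01,  3.98980938e-06],
       [ 2.29704953e-01,  9.73260312e-01, -2.20523133e-07],
       [-3.93377838e-06,  7.01852564e-07, -1.00000000e+00]]), 'ft_force': array([ 0.50223689, -0.11452135, -0.76590672]), 'wrist_torque': array([-0.00645902,  0.00115907, -0.01560111]), 'grip_width': 0.08531480705163771}
```

View pics/scene0.png

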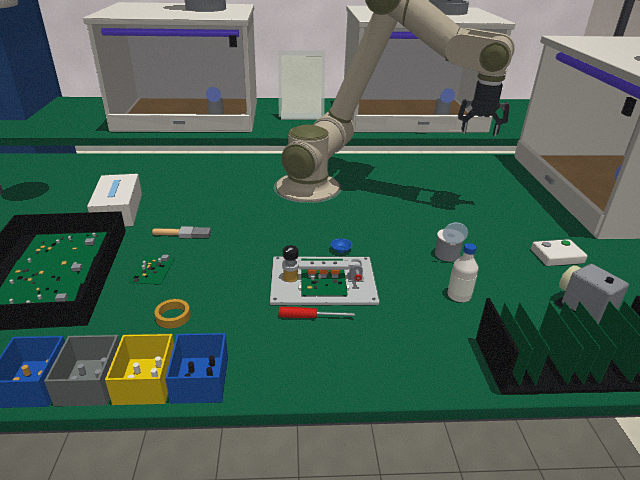

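View pics/top0.png

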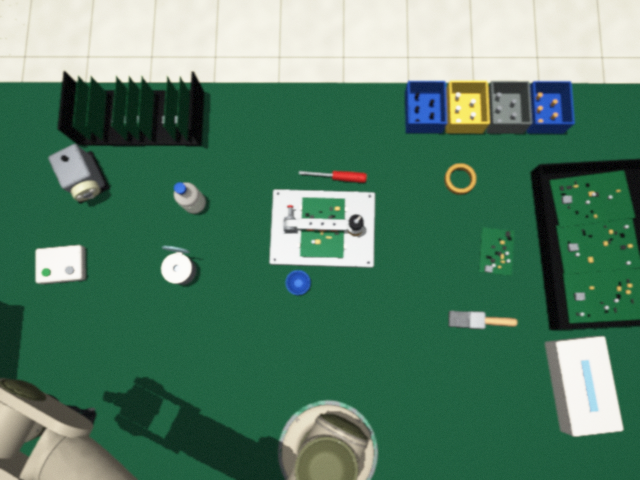

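```bash
python3 - <<'E'
import numpy as np,cv2
from h import px2w
for c in("top","scene"):
    im=dict(np.load(c+"0.npz")); print(c,im['fov_y'],np.round(im['cam_to_world'],3).tolist())
    H,W=480,640
    f=240/np.tan(np.radians(float(im['fov_y']))/2)
    v,u=np.mgrid[:H,:W]; d=im['range_z']
    P=np.stack([(u-im['cx'])/f*d,(v-im['cy'])/f*d,d,np.ones_like(d)],-1)@im['cam_to_world'].T
    P=P[...,:3]
    box=(P[...,0]>.45)&(P[...,0]<.7)&(abs(P[...,1])<.18)&(d>0)
    for lo,hi in((.008,.016),(.05,.065),(.08,.12)):
        m=box&(P[...,2]>lo)&(P[...,2]<hi); q=P[m]
        if len(q): print(lo,len(q),np.median(q,0).round(3),q.min(0).round(3),q.max(0).round(3), cv2.minAreaRect(q[:,:2].astype(np.float32)*1000))
    hsv=cv2.cvtColor(im['color'],cv2.COLOR_BGR2HSV)
    m=box&((hsv[...,0]<8)|(hsv[...,0]>172))&(hsv[...,1]>130)&(P[...,2]>.03)
    print('red',m.sum(),P[m].round(3)[:12].tolist(), np.argwhere(m)[:12].tolist())
    y0,y1,x0,x1=(180,275,260,385) if c=="top" else (235,315,260,390)
    cv2.imwrite(f"pics/{c}0z.png",cv2.resize(im['color'][y0:y1,x0:x1],None,fx=6,fy=6,interpolation=cv2.INTER_CUBIC))
E
```

```text
top 45.921745957079516 [[0.008, -0.983, 0.182, 0.261], [-1.0, -0.005, 0.014, -0.019], [-0.013, -0.183, -0.983, 1.469], [0.0, 0.0, 0.0, 1.0]]
0.008 4151 [0.549 0.016 0.012] [ 0.454 -0.18   0.008] [0.698 0.158 0.016] ((577.9568481445312, -10.342620849609375), (239.57275390625, 338.6505126953125), 2.534801959991455)
0.05 758 [0.564 0.032 0.057] [ 0.54  -0.088  0.05 ] [0.615 0.117 0.065] ((577.2854614257812, 13.949508666992188), (205.46348571777344, 65.99991607666016), 86.92533874511719)
0.08 206 [ 0.56  -0.066  0.099] [ 0.543 -0.086  0.081] [ 0.581 -0.049  0.107] ((561.476806640625, -67.63098907470703), (37.883811950683594, 37.67485427856445), 1.502321720123291)
red 9 [[0.698, -0.071, 0.033], [0.699, -0.082, 0.03], [0.698, -0.084, 0.033], [0.696, -0.087, 0.03], [0.694, -0.05, 0.03], [0.693, -0.053, 0.032], [0.61, 0.102, 0.058], [0.611, 0.099, 0.053], [0.611, 0.097, 0.053]] [[176, 356], [176, 360], [176, 361], [177, 362], [178, 348], [178, 349], [206, 289], [206, 290], [206, 291]]
scene 52.06964941563949 [[0.047, 0.536, -0.843, 1.598], [0.999, -0.01, 0.049, -0.075], [0.017, -0.844, -0.53
[... 285 characters left out ...]
.2467651367188, 15.303260803222656), (205.57989501953125, 67.54615020751953), 79.62942504882812)
0.08 204 [ 0.571 -0.067  0.1  ] [ 0.542 -0.085  0.08 ] [ 0.584 -0.049  0.105] ((562.3365478515625, -67.6562271118164), (41.487831115722656, 35.94219207763672), 11.078597068786621)
red 29 [[0.612, 0.102, 0.058], [0.611, 0.098, 0.054], [0.615, 0.099, 0.057], [0.61, 0.103, 0.053], [0.615, 0.104, 0.057], [0.609, 0.108, 0.052], [0.612, 0.095, 0.052], [0.614, 0.097, 0.053], [0.61, 0.1, 0.05], [0.613, 0.102, 0.052], [0.615, 0.105, 0.054], [0.616, 0.107, 0.054]] [[274, 358], [275, 356], [275, 357], [275, 358], [275, 359], [275, 360], [276, 355], [276, 356], [276, 357], [276, 358], [276, 359], [276, 360]]
```

View pics/top0z.png

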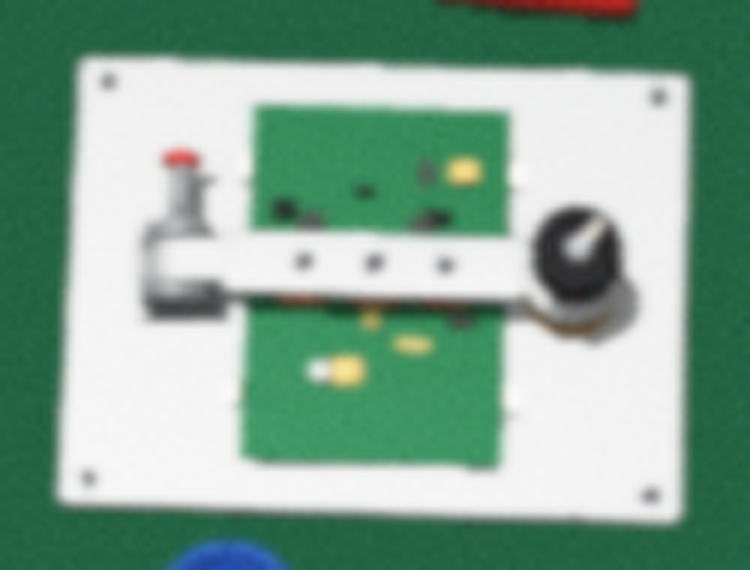

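View pics/scene0z.png

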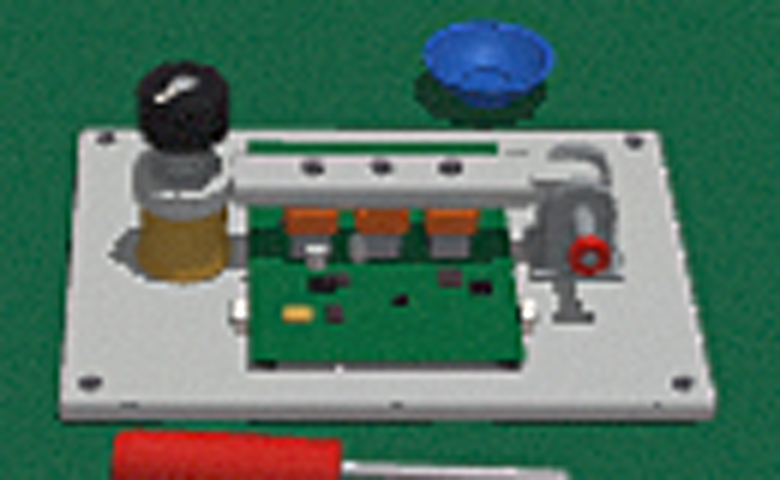

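The top view shows the carrier at about px (323,228), nearly square to the world. The red pin head is at px (290,207), pointing +x, and the knob is at px (355,222). The depth data puts the knob at (0.562,-0.068) and the pin head at (0.615,0.102). Next I move to hover beyond the pin head with the fingers shut.

play_rows --commands '[{"grip":1,"rz":-0.106},{"grip":1,"rz":-0.1055,"x":-0.03,"y":-0.023},{"grip":1,"x":-0.0452,"y":-0.0351},{"grip":1,"x":-0.0452,"y":-0.0351},{"grip":1,"x":-0.0452,"y":-0.0351},{"grip":1,"x":-0.0452,"y":-0.0351},{"grip":1,"x":-0.0452,"y":-0.0351},{"grip":1,"x":-0.0452,"y":-0.0351},{"grip":1,"x":-0.0452,"y":-0.0351},{"grip":1,"x":-0.0452,"y":-0.0351},{"grip":1,"x":-0.0452,"y":-0.0351},{"grip":1,"x":-0.0452,"y":-0.0351}]' --squeeze 40

```text
invalid input at $.commands[0]: expected keys grip, x, y, z, rx, ry, rz
```

play_rows --commands '[{"grip":1,"x":-0.0452,"y":-0.0351,"z":0.02},{"grip":1,"z":0.02},{"grip":1}]'

```text
invalid input at $.commands[0]: expected keys grip, x, y, z, rx, ry, rz
```

```bash
python3 - <<'E'
from h import *
s=env.observe(); print(s['time_s'],s['position'],s['tool_rot'].round(4).tolist(),s['grip_width'],s['ft_force'],s['q'])
im=optics.get_image("wrist"); cv2.imwrite("pics/w1.png",im['color']); np.savez("w1.npz",**im)
print(finder.boxes_of("wrist","pin_head")[:2],finder.boxes_of("wrist","screw")[:2])
print(im['fov_y'],im['cam_to_world'].round(3).tolist())
E
```

```text
1.1 [0.12634138 0.53527322 0.24533828] [[-0.9733, 0.2297, 0.0], [0.2297, 0.9733, -0.0], [-0.0, 0.0, -1.0]] 0.08531480705163771 [ 0.50223689 -0.11452135 -0.76590672] [ 6.43835844e+01  2.18058491e+01  7.43343212e+01 -2.12813512e-04
  8.38597423e+01 -1.23366911e+01]
[] []
63.18244345542952 [[0.229, 0.939, 0.257, 0.061], [0.973, -0.221, -0.061, 0.55], [-0.0, 0.264, -0.965, 0.374], [0.0, 0.0, 0.0, 1.0]]
```

View pics/w1.png

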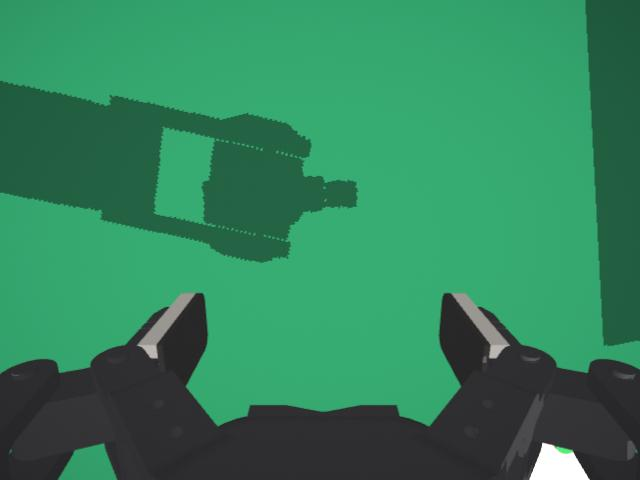

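play_rows --commands '[{"grip":1,"x":0,"y":0,"z":0,"rx":0,"ry":0,"rz":-0.106},{"grip":1,"x":-0.03,"y":-0.023,"z":0,"rx":0,"ry":0,"rz":-0.1055},{"grip":1,"x":-0.0452,"y":-0.0351,"z":0,"rx":0,"ry":0,"rz":0},{"grip":1,"x":-0.0452,"y":-0.0351,"z":0,"rx":0,"ry":0,"rz":0},{"grip":1,"x":-0.0452,"y":-0.0351,"z":0,"rx":0,"ry":0,"rz":0},{"grip":1,"x":-0.0452,"y":-0.0351,"z":0,"rx":0,"ry":0,"rz":0},{"grip":1,"x":-0.0452,"y":-0.0351,"z":0,"rx":0,"ry":0,"rz":0},{"grip":1,"x":-0.0452,"y":-0.0351,"z":0,"rx":0,"ry":0,"rz":0},{"grip":1,"x":-0.0452,"y":-0.0351,"z":0,"rx":0,"ry":0,"rz":0},{"grip":1,"x":-0.0452,"y":-0.0351,"z":0,"rx":0,"ry":0,"rz":0},{"grip":1,"x":-0.0452,"y":-0.0351,"z":0,"rx":0,"ry":0,"rz":0},{"grip":1,"x":-0.0452,"y":-0.0351,"z":0,"rx":0,"ry":0,"rz":0}]' --squeeze 40

```text
time_s: 2.75
position: [0.5993, 0.1472, 0.2454]
tool_rot: [[-1.0, 0.02, 0.0], [0.02, 1.0, 0.0], [-0.0, 0.0, -1.0]]
ft_force: [0.3, 0.8, 0.6]
grip_width: 0.0001
```

play_rows --commands '[{"grip":1,"x":-0.0452,"y":-0.0351,"z":0.02,"rx":0,"ry":0,"rz":0},{"grip":1,"x":-0.01,"y":-0.01,"z":0.025,"rx":0,"ry":0,"rz":0},{"grip":1,"x":0,"y":0,"z":0,"rx":0,"ry":0,"rz":0}]'

```text
time_s: 3.12
position: [0.652, 0.1015, 0.198]
tool_rot: [[-1.0, 0.022, -0.005], [0.022, 1.0, 0.0], [0.005, 0.0, -1.0]]
ft_force: [0.2, -0.0, 0.0]
grip_width: -0.0001
```

```bash
python3 - <<'E'
from h import *
s=env.observe(); print(s['time_s'],s['position'],s['tool_rot'].round(4).tolist(),s['grip_width'],s['ft_force'],s['q'])
im=optics.get_image("wrist"); cv2.imwrite("pics/w1.png",im['color']); np.savez("w1.npz",**im)
print(finder.boxes_of("wrist","pin_head")[:2],finder.boxes_of("wrist","screw")[:2])
E
```

```text
3.125 [0.65199007 0.10150057 0.19795918] [[-0.9998, 0.0218, -0.0047], [0.0218, 0.9998, 0.0001], [0.0047, 0.0, -1.0]] -0.00010719312287607664 [ 0.15387256 -0.00057049  0.04827468] [-1.40953264e+00  3.50126926e+01  5.92084700e+01  1.84948030e-03
  8.60462024e+01 -9.01578057e+01]
[{'point': [0.5974, 0.1032, 0.0496], 'conf': 0.88}] [{'point': [0.5629, -0.0607, 0.106], 'conf': 0.59}, {'point': [0.7035, -0.0362, 0.0201], 'conf': 0.2}]
```

View pics/w1.png

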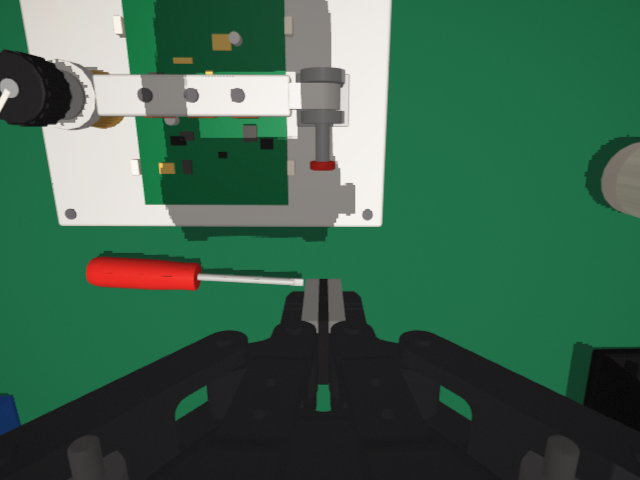

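```bash
python3 - <<'E'
import numpy as np,cv2
from h import px2w,env
im=dict(np.load("w1.npz"))
for u,v in((322,162),(322,165),(322,168),(312,165),(334,165),(20,85),(300,282),(296,92)): print(u,v,px2w(im,u,v).round(4))
f=240/np.tan(np.radians(float(im['fov_y']))/2)
v,u=np.mgrid[:480,:640]; d=im['range_z']
P=(np.stack([(u-im['cx'])/f*d,(v-im['cy'])/f*d,d,np.ones_like(d)],-1)@im['cam_to_world'].T)[...,:3]
hsv=cv2.cvtColor(im['color'],cv2.COLOR_BGR2HSV)
m=((hsv[...,0]<8)|(hsv[...,0]>172))&(hsv[...,1]>130)&(P[...,2]>.03)&(P[...,1]>.05)
q=P[m]; print(len(q),q.min(0),q.max(0),np.median(q,0))
m=(P[...,2]>.095)&(P[...,2]<.11)&(P[...,0]<.61)&(P[...,1]<0); q=P[m]; print(len(q),q.min(0),q.max(0),cv2.minEnclosingCircle(q[:,:2].astype(np.float32)))
E
```

```text
322 162 [0.6079 0.1014 0.0536]
322 165 [0.6098 0.1013 0.0552]
322 168 [0.6118 0.1013 0.056 ]
312 165 [0.6099 0.0944 0.0518]
334 165 [0.6108 0.1098 0.0461]
20 85 [ 0.5592 -0.0612  0.1018]
300 282 [0.712  0.0801 0.0152]
296 92 [0.5623 0.0855 0.0584]
215 [0.58556027 0.09286962 0.04572042] [0.61310148 0.10987566 0.32699662] [0.60994742 0.10200918 0.05361033]
3305 [ 0.54064585 -0.07938437  0.09500544] [ 0.58052821 -0.04709326  0.10378778] ((0.5607122182846069, -0.06690546870231628), 0.020184364169836044)
```

The wrist picture shows the red head at px (322,166), which works out to face x≈0.613, y≈0.102. The fingers are centred on its column. The driver tip (px 300,282) is clear. I descend and then push in -x, which is tool +x.

play_rows --commands '[{"grip":1,"x":0,"y":0,"z":0.05,"rx":0,"ry":0,"rz":0},{"grip":1,"x":0,"y":0,"z":0.05,"rx":0,"ry":0,"rz":0},{"grip":1,"x":0,"y":0,"z":0.04,"rx":0,"ry":0,"rz":0},{"grip":1,"x":0,"y":0,"z":0.01,"rx":0,"ry":0,"rz":0},{"grip":1,"x":0,"y":0,"z":0,"rx":0,"ry":0,"rz":0}]'

```text
time_s: 3.9
position: [0.6528, 0.1029, 0.0519]
tool_rot: [[-1.0, 0.02, 0.002], [0.02, 1.0, -0.0], [-0.002, 0.0, -1.0]]
ft_force: [-0.2, 0.5, 0.6]
grip_width: 0.0001
```

play_rows --commands '[{"grip":1,"x":0.012,"y":0,"z":0,"rx":0,"ry":0,"rz":0},{"grip":1,"x":0.008,"y":0,"z":0,"rx":0,"ry":0,"rz":0},{"grip":1,"x":0.006,"y":0,"z":0,"rx":0,"ry":0,"rz":0},{"grip":1,"x":0,"y":0,"z":0,"rx":0,"ry":0,"rz":0}]'

```text
time_s: 4.4
position: [0.6263, 0.103, 0.051]
tool_rot: [[-1.0, 0.02, 0.001], [0.02, 1.0, 0.0], [-0.001, 0.0, -1.0]]
ft_force: [-0.5, -0.1, -0.1]
grip_width: 0.0002
```

play_rows --commands '[{"grip":1,"x":0,"y":0,"z":0.004,"rx":0,"ry":0,"rz":0},{"grip":1,"x":0.005,"y":0,"z":0,"rx":0,"ry":0,"rz":0},{"grip":1,"x":0.005,"y":0,"z":0,"rx":0,"ry":0,"rz":0},{"grip":1,"x":0,"y":0,"z":0,"rx":0,"ry":0,"rz":0}]'

```text
time_s: 4.9
position: [0.6167, 0.103, 0.0461]
tool_rot: [[-1.0, 0.02, 0.001], [0.02, 1.0, -0.0], [-0.001, -0.0, -1.0]]
ft_force: [3.7, 0.3, -2.8]
grip_width: -0.0001
```

play_rows --commands '[{"grip":1,"x":0.004,"y":0,"z":0,"rx":0,"ry":0,"rz":0},{"grip":1,"x":0.004,"y":0,"z":0,"rx":0,"ry":0,"rz":0},{"grip":1,"x":0,"y":0,"z":0,"rx":0,"ry":0,"rz":0}]'

```text
time_s: 5.28
position: [0.6087, 0.1032, 0.0462]
tool_rot: [[-1.0, 0.02, 0.001], [0.02, 1.0, -0.0], [-0.001, -0.0, -1.0]]
ft_force: [3.8, -0.1, -1.9]
grip_width: 0.0001
```

play_rows --commands '[{"grip":1,"x":0.003,"y":0,"z":0,"rx":0,"ry":0,"rz":0},{"grip":1,"x":0.002,"y":0,"z":0,"rx":0,"ry":0,"rz":0},{"grip":1,"x":0,"y":0,"z":0,"rx":0,"ry":0,"rz":0}]'

```text
time_s: 5.65
position: [0.6038, 0.1033, 0.0462]
tool_rot: [[-1.0, 0.02, 0.001], [0.02, 1.0, -0.0], [-0.001, 0.0, -1.0]]
ft_force: [4.9, -0.7, -3.7]
grip_width: -0.0001
```

play_rows --commands '[{"grip":1,"x":0.0015,"y":0,"z":0,"rx":0,"ry":0,"rz":0},{"grip":1,"x":0,"y":0,"z":0,"rx":0,"ry":0,"rz":0}]'

```text
time_s: 5.9
position: [0.6024, 0.1033, 0.0463]
tool_rot: [[-1.0, 0.02, 0.002], [0.02, 1.0, -0.0], [-0.002, -0.0, -1.0]]
ft_force: [5.3, 0.1, -4.4]
grip_width: -0.0001
```

play_rows --commands '[{"grip":1,"x":0.0015,"y":0,"z":0,"rx":0,"ry":0,"rz":0},{"grip":1,"x":0,"y":0,"z":0,"rx":0,"ry":0,"rz":0}]'

```text
time_s: 6.15
position: [0.601, 0.1033, 0.0463]
tool_rot: [[-1.0, 0.02, 0.002], [0.02, 1.0, -0.0], [-0.002, 0.0, -1.0]]
ft_force: [5.7, -0.3, -3.5]
grip_width: -0.0003
```

play_rows --commands '[{"grip":1,"x":0.001,"y":0,"z":0,"rx":0,"ry":0,"rz":0},{"grip":1,"x":0,"y":0,"z":0,"rx":0,"ry":0,"rz":0}]'

```text
time_s: 6.4
position: [0.6, 0.1034, 0.0462]
tool_rot: [[-1.0, 0.02, 0.002], [0.02, 1.0, 0.0], [-0.002, 0.0, -1.0]]
ft_force: [5.8, -0.1, -3.4]
grip_width: -0.0001
```

play_rows --commands '[{"grip":1,"x":0.001,"y":0,"z":0,"rx":0,"ry":0,"rz":0},{"grip":1,"x":0,"y":0,"z":0,"rx":0,"ry":0,"rz":0}]'

```text
time_s: 6.65
position: [0.599, 0.1034, 0.0462]
tool_rot: [[-1.0, 0.02, 0.002], [0.02, 1.0, 0.0], [-0.002, 0.0, -1.0]]
ft_force: [5.3, 0.1, -4.0]
grip_width: -0.0002
```

play_rows --commands '[{"grip":1,"x":0.001,"y":0,"z":0,"rx":0,"ry":0,"rz":0},{"grip":1,"x":0.0005,"y":0,"z":0,"rx":0,"ry":0,"rz":0}]'

```text
time_s: 6.9
position: [0.5989, 0.1034, 0.0463]
tool_rot: [[-1.0, 0.021, 0.005], [0.021, 1.0, 0.0], [-0.005, 0.0, -1.0]]
ft_force: [12.3, 0.1, -8.4]
grip_width: 0.0003
```

play_rows --commands '[{"grip":1,"x":0.001,"y":0,"z":0,"rx":0,"ry":0,"rz":0},{"grip":1,"x":0.0,"y":0,"z":0,"rx":0,"ry":0,"rz":0}]'

```text
time_s: 7.15
position: [0.5989, 0.1034, 0.0464]
tool_rot: [[-1.0, 0.021, 0.008], [0.021, 1.0, 0.0], [-0.008, 0.0, -1.0]]
ft_force: [16.0, 0.2, -10.6]
grip_width: 0.0
```

play_rows --commands '[{"grip":1,"x":0.001,"y":0,"z":0,"rx":0,"ry":0,"rz":0},{"grip":1,"x":0.0,"y":0,"z":0,"rx":0,"ry":0,"rz":0}]'

```text
time_s: 7.4
position: [0.5989, 0.1034, 0.0465]
tool_rot: [[-1.0, 0.021, 0.01], [0.021, 1.0, 0.0], [-0.01, 0.001, -1.0]]
ft_force: [19.8, 1.5, -13.6]
grip_width: -0.0002
```

Seated: the TCP stopped at 0.5989 while the force climbed to 20 N. I back off, lift and check.

play_rows --commands '[{"grip":1,"x":-0.025,"y":0,"z":0,"rx":0,"ry":0,"rz":0},{"grip":1,"x":0,"y":0,"z":-0.05,"rx":0,"ry":0,"rz":0},{"grip":1,"x":0,"y":0,"z":-0.06,"rx":0,"ry":0,"rz":0},{"grip":1,"x":0,"y":-0.03,"z":-0.05,"rx":0,"ry":0,"rz":0},{"grip":-1,"x":0,"y":-0.03,"z":0,"rx":0,"ry":0,"rz":0},{"grip":-1,"x":0,"y":0,"z":0,"rx":0,"ry":0,"rz":0},{"grip":-1,"x":0,"y":0,"z":0,"rx":0,"ry":0,"rz":0}]'

```text
time_s: 8.28
position: [0.6181, 0.0436, 0.2058]
tool_rot: [[-1.0, 0.02, -0.002], [0.02, 1.0, 0.0], [0.002, 0.0, -1.0]]
ft_force: [-1.1, 0.3, -0.9]
grip_width: 0.0545
```

```bash
python3 - <<'E'
from h import *
s=env.observe(); print(s['time_s'],s['position'],s['tool_rot'].round(4).tolist(),s['grip_width'],s['ft_force'],s['q'].round(1))
im=optics.get_image("wrist"); cv2.imwrite("pics/w2.png",im['color']); np.savez("w2.npz",**im)
f=240/np.tan(np.radians(float(im['fov_y']))/2)
v,u=np.mgrid[:480,:640]; d=im['range_z']
P=(np.stack([(u-im['cx'])/f*d,(v-im['cy'])/f*d,d,np.ones_like(d)],-1)@im['cam_to_world'].T)[...,:3]
hsv=cv2.cvtColor(im['color'],cv2.COLOR_BGR2HSV)
m=((hsv[...,0]<8)|(hsv[...,0]>172))&(hsv[...,1]>130)&(P[...,2]>.03)&(P[...,1]>.05)&(P[...,2]<.1)
q=P[m]; print(len(q),q.min(0),q.max(0),np.median(q,0))
m=(P[...,2]>.098)&(P[...,2]<.106)&(P[...,0]<.61)&(P[...,1]<0)&(P[...,1]>-.12); q=P[m]; print(len(q),q.min(0),q.max(0),np.median(q,0),cv2.minEnclosingCircle(q[:,:2].astype(np.float32)))
E
```

```text
8.275 [0.61813362 0.04359539 0.20578999] [[-0.9998, 0.0202, -0.0017], [0.0202, 0.9998, 0.0005], [0.0017, 0.0004, -1.0]] 0.054470527833193665 [-1.12361208  0.30881601 -0.85901688] [ -6.9  30.5  66.3   0.   83.3 -95.7]
149 [0.58243885 0.09325724 0.04819747] [0.58719438 0.10920104 0.05610775] [0.58470737 0.10018043 0.05355571]
3456 [ 0.5410697  -0.08767532  0.09800651] [ 0.58046642 -0.04763632  0.10402978] [ 0.56000344 -0.06654042  0.10118504] ((0.5601450204849243, -0.06758708506822586), 0.020455632358789444)
```

View pics/w2.png

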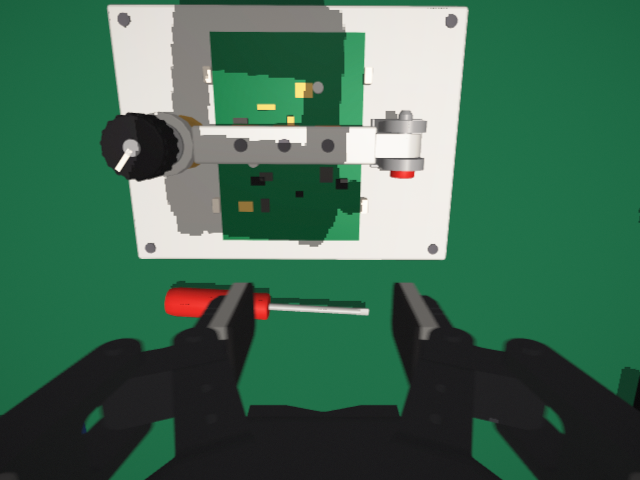

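Pin confirmed home: the red head lies against the cheek at px (402,174) and the tip shows on the far side. I use knob centre (0.561,-0.067), move above it and pre-rotate.

play_rows --commands '[{"grip":-1,"x":0.0275,"y":-0.056,"z":0,"rx":0,"ry":0,"rz":0},{"grip":-1,"x":0.0275,"y":-0.056,"z":0,"rx":0,"ry":0,"rz":0},{"grip":-1,"x":0,"y":0,"z":0,"rx":0,"ry":0,"rz":0.185},{"grip":-1,"x":0,"y":0,"z":0,"rx":0,"ry":0,"rz":0.185},{"grip":-1,"x":0,"y":0,"z":0,"rx":0,"ry":0,"rz":0.185},{"grip":-1,"x":0,"y":0,"z":0,"rx":0,"ry":0,"rz":0.185},{"grip":-1,"x":0,"y":0,"z":0,"rx":0,"ry":0,"rz":0.185},{"grip":-1,"x":0,"y":0,"z":0,"rx":0,"ry":0,"rz":0.185},{"grip":-1,"x":0,"y":0,"z":0,"rx":0,"ry":0,"rz":0.185},{"grip":-1,"x":0,"y":0,"z":0,"rx":0,"ry":0,"rz":0.185},{"grip":-1,"x":0,"y":0,"z":0,"rx":0,"ry":0,"rz":0.185},{"grip":-1,"x":0,"y":0,"z":0,"rx":0,"ry":0,"rz":0.185}]'

```text
time_s: 9.82
position: [0.5613, -0.0668, 0.2059]
tool_rot: [[0.3, 0.954, -0.001], [0.954, -0.3, 0.001], [0.0, -0.001, -1.0]]
ft_force: [-0.4, 0.6, -0.6]
grip_width: 0.0856
```

play_rows --commands '[{"grip":-1,"x":0,"y":0,"z":0,"rx":0,"ry":0,"rz":0.185},{"grip":-1,"x":0,"y":0,"z":0,"rx":0,"ry":0,"rz":0.185},{"grip":-1,"x":0,"y":0,"z":0,"rx":0,"ry":0,"rz":0.185},{"grip":-1,"x":0,"y":0,"z":0,"rx":0,"ry":0,"rz":0}]'

```text
time_s: 10.32
position: [0.5613, -0.067, 0.206]
tool_rot: [[0.752, 0.659, -0.001], [0.659, -0.752, 0.0], [-0.0, -0.001, -1.0]]
ft_force: [-0.6, 0.4, -0.1]
grip_width: 0.0854
```

```bash
cat > st.py <<'E'
from h import *
import sys
s=env.observe(); R=s['tool_rot']
print(s['time_s'],s['position'].round(4),R.round(3).tolist(),s['grip_width'].round(4),s['ft_force'].round(2),s['wrist_torque'].round(3),s['q'].round(1))
if len(sys.argv)>1:
    t=np.array(eval(sys.argv[1])); print('tool shift',(R.T@(t-s['position'])).round(4))
E
python3 st.py "[.5608,-.0673,.087]"
python3 - <<'E'
from h import *
im=optics.get_image("wrist"); cv2.imwrite("pics/w3.png",im['color']); np.savez("w3.npz",**im)
f=240/np.tan(np.radians(float(im['fov_y']))/2)
v,u=np.mgrid[:480,:640]; d=im['range_z']
P=(np.stack([(u-im['cx'])/f*d,(v-im['cy'])/f*d,d,np.ones_like(d)],-1)@im['cam_to_world'].T)[...,:3]
m=(P[...,2]>.096)&(P[...,2]<.108)&(abs(P[...,0]-.561)<.03)&(abs(P[...,1]+.067)<.03); q=P[m]; print(len(q),q.min(0),q.max(0),np.median(q,0),cv2.minEnclosingCircle(q[:,:2].astype(np.float32)))
E
```

```text
2896 [ 0.54029058 -0.08701459  0.09601238] [ 0.5801035  -0.04776251  0.10367373] [ 0.56120817 -0.06652211  0.10112129] ((0.5600766539573669, -0.06749419867992401), 0.020232774317264557)Traceback (most recent call last):
  File "st.py", line 4, in <module>
    print(s['time_s'],s['position'].round(4),R.round(3).tolist(),s['grip_width'].round(4),s['ft_force'].round(2),s['wrist_torque'].round(3),s['q'].round(1))
                                                                 ^^^^^^^^^^^^^^^^^^^^^
AttributeError: 'float' object has no attribute 'round'
```

View pics/w3.png

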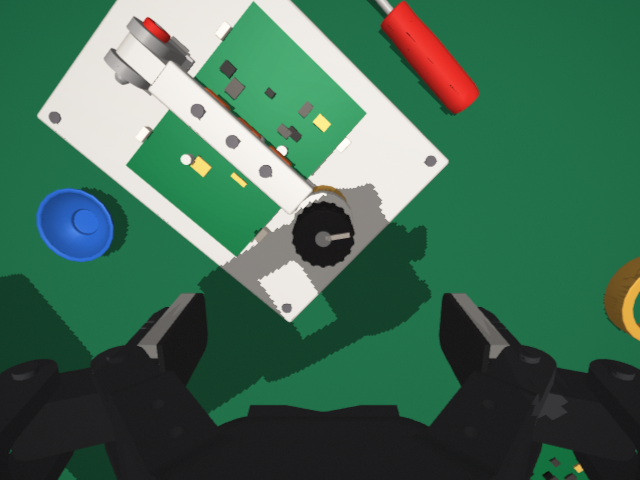

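Knob at px (323,235), midway between the pads (columns 206 and 440). I descend, then grip.

play_rows --commands '[{"grip":-1,"x":0,"y":0,"z":0.04,"rx":0,"ry":0,"rz":0},{"grip":-1,"x":0,"y":0,"z":0.04,"rx":0,"ry":0,"rz":0},{"grip":-1,"x":0,"y":0,"z":0.03,"rx":0,"ry":0,"rz":0},{"grip":-1,"x":0,"y":0,"z":0.009,"rx":0,"ry":0,"rz":0},{"grip":-1,"x":0,"y":0,"z":0,"rx":0,"ry":0,"rz":0}]'

```text
time_s: 11.0
position: [0.5615, -0.0677, 0.0876]
tool_rot: [[0.753, 0.658, 0.0], [0.658, -0.753, -0.0], [-0.0, 0.0, -1.0]]
ft_force: [0.1, -0.2, 0.5]
grip_width: 0.0856
```

play_rows --commands '[{"grip":1,"x":0,"y":0,"z":0,"rx":0,"ry":0,"rz":0},{"grip":1,"x":0,"y":0,"z":0,"rx":0,"ry":0,"rz":0},{"grip":1,"x":0,"y":0,"z":0,"rx":0,"ry":0,"rz":0},{"grip":1,"x":0,"y":0,"z":0,"rx":0,"ry":0,"rz":0},{"grip":1,"x":0,"y":0,"z":0,"rx":0,"ry":0,"rz":0},{"grip":1,"x":0,"y":0,"z":0,"rx":0,"ry":0,"rz":0}]' --squeeze 40

```text
time_s: 11.75
position: [0.5609, -0.0672, 0.0879]
tool_rot: [[0.754, 0.657, -0.001], [0.657, -0.754, 0.001], [0.0, -0.001, -1.0]]
ft_force: [-3.3, 4.0, 5.4]
grip_width: 0.0372
```

```bash
sed -i "s/s\['grip_width'\].round(4)/round(s['grip_width'],4)/" st.py; python3 st.py
```

```text
11.75 [ 0.5609 -0.0672  0.0879] [[0.754, 0.657, -0.001], [0.657, -0.754, 0.001], [0.0, -0.001, -1.0]] 0.0372 [-3.26  4.03  5.39] [ 0.514  0.49  -0.065] [-18.9  32.4  84.8   0.   62.8  30.1]
```

play_rows --commands '[{"grip":1,"x":0,"y":-0.0008,"z":0,"rx":0,"ry":0,"rz":0},{"grip":1,"x":0,"y":0,"z":0,"rx":0,"ry":0,"rz":0}]'

```text
time_s: 12.0
position: [0.5609, -0.0672, 0.0878]
tool_rot: [[0.754, 0.657, 0.001], [0.657, -0.754, -0.0], [0.0, 0.001, -1.0]]
ft_force: [-2.4, 2.1, 5.5]
grip_width: 0.0367
```

play_rows --commands '[{"grip":1,"x":0,"y":0,"z":0,"rx":0,"ry":0,"rz":-0.1},{"grip":1,"x":0,"y":0,"z":0,"rx":0,"ry":0,"rz":-0.1}]'

```text
time_s: 12.25
position: [0.5608, -0.0672, 0.0878]
tool_rot: [[0.606, 0.795, 0.001], [0.795, -0.606, -0.0], [0.0, 0.001, -1.0]]
ft_force: [-2.9, 1.7, 7.0]
grip_width: 0.0367
```

play_rows --commands '[{"grip":1,"x":0,"y":0,"z":0,"rx":0,"ry":0,"rz":-0.1},{"grip":1,"x":0,"y":0,"z":0,"rx":0,"ry":0,"rz":-0.1}]'

```text
time_s: 12.5
position: [0.5609, -0.0672, 0.0879]
tool_rot: [[0.436, 0.9, 0.001], [0.9, -0.436, -0.0], [0.0, 0.001, -1.0]]
ft_force: [-2.6, 1.8, 7.0]
grip_width: 0.0367
```

```bash
python3 st.py
```

```text
12.5 [ 0.5609 -0.0672  0.0879] [[0.436, 0.9, 0.001], [0.9, -0.436, -0.0], [0.0, 0.001, -1.0]] 0.0367 [-2.56  1.83  7.04] [ 0.188  0.47  -0.107] [-18.8  32.4  84.9  -0.   62.7   7. ]
```

play_rows --commands '[{"grip":1,"x":0,"y":0,"z":0,"rx":0,"ry":0,"rz":-0.1}]'

```text
time_s: 12.62
position: [0.5608, -0.0672, 0.0879]
tool_rot: [[0.344, 0.939, 0.001], [0.939, -0.344, -0.0], [-0.0, 0.001, -1.0]]
ft_force: [-3.4, 3.0, 7.1]
grip_width: 0.0366
```

play_rows --commands '[{"grip":1,"x":0,"y":0,"z":0,"rx":0,"ry":0,"rz":-0.1}]'

```text
time_s: 12.75
position: [0.5608, -0.0672, 0.088]
tool_rot: [[0.249, 0.969, 0.001], [0.969, -0.249, -0.0], [-0.0, 0.001, -1.0]]
ft_force: [-2.9, 1.9, 7.2]
grip_width: 0.0369
```

play_rows --commands '[{"grip":1,"x":0,"y":0,"z":0,"rx":0,"ry":0,"rz":-0.1}]'

```text
time_s: 12.88
position: [0.5608, -0.0671, 0.0876]
tool_rot: [[0.151, 0.989, 0.0], [0.989, -0.151, 0.0], [0.0, 0.0, -1.0]]
ft_force: [-0.5, 0.7, -1.7]
grip_width: 0.037
```

play_rows --commands '[{"grip":1,"x":0,"y":0,"z":0,"rx":0,"ry":0,"rz":-0.1}]'

```text
time_s: 13.0
position: [0.5608, -0.0671, 0.0871]
tool_rot: [[0.051, 0.999, -0.0], [0.999, -0.051, 0.0], [0.0, -0.0, -1.0]]
ft_force: [0.2, 1.2, -1.6]
grip_width: 0.037
```

The push vanished at about 0.7 rad back, and Fz now equals the screw's weight of -1.7 N. I lower it while still held.

play_rows --commands '[{"grip":1,"x":0,"y":0,"z":0.001,"rx":0,"ry":0,"rz":-0.05},{"grip":1,"x":0,"y":0,"z":0.001,"rx":0,"ry":0,"rz":0},{"grip":1,"x":0,"y":0,"z":0.001,"rx":0,"ry":0,"rz":0},{"grip":1,"x":0,"y":0,"z":0,"rx":0,"ry":0,"rz":0}]'

```text
time_s: 13.5
position: [0.5608, -0.0671, 0.0843]
tool_rot: [[0.005, 1.0, -0.0], [1.0, -0.005, 0.0], [0.0, -0.0, -1.0]]
ft_force: [-0.0, 1.4, -0.8]
grip_width: 0.0365
```

play_rows --commands '[{"grip":1,"x":0,"y":0,"z":0.001,"rx":0,"ry":0,"rz":0},{"grip":1,"x":0,"y":0,"z":0,"rx":0,"ry":0,"rz":0}]'

```text
time_s: 13.75
position: [0.5608, -0.0672, 0.0837]
tool_rot: [[0.005, 1.0, 0.0], [1.0, -0.005, -0.0], [-0.0, 0.0, -1.0]]
ft_force: [-1.8, 1.7, 3.7]
grip_width: 0.0369
```

play_rows --commands '[{"grip":1,"x":0,"y":0,"z":0.0007,"rx":0,"ry":0,"rz":0},{"grip":1,"x":0,"y":0,"z":0,"rx":0,"ry":0,"rz":0}]'

```text
time_s: 14.0
position: [0.5608, -0.0672, 0.0833]
tool_rot: [[0.005, 1.0, 0.001], [1.0, -0.005, -0.0], [-0.0, 0.001, -1.0]]
ft_force: [-3.0, 3.0, 8.0]
grip_width: 0.0369
```

play_rows --commands '[{"grip":0.4,"x":0,"y":0,"z":0,"rx":0,"ry":0,"rz":0},{"grip":-0.2,"x":0,"y":0,"z":0,"rx":0,"ry":0,"rz":0},{"grip":-0.2,"x":0,"y":0,"z":0,"rx":0,"ry":0,"rz":0}]'

```text
time_s: 14.38
position: [0.5608, -0.0674, 0.0825]
tool_rot: [[0.005, 1.0, 0.0], [1.0, -0.005, -0.0], [-0.0, 0.0, -1.0]]
ft_force: [-0.1, 0.7, 0.3]
grip_width: 0.0513
```

```bash
python3 st.py; python3 - <<'E'
from h import *
im=optics.get_image("scene"); np.savez("s4.npz",**im); c=im['color']
cv2.imwrite("pics/s4.png",cv2.resize(c[200:310,250:390],None,fx=5,fy=5,interpolation=cv2.INTER_CUBIC))
w=optics.get_image("wrist"); cv2.imwrite("pics/w4.png",w['color']);np.savez("w4.npz",**w)
E
```

```text
14.375 [ 0.5608 -0.0674  0.0825] [[0.005, 1.0, 0.0], [1.0, -0.005, -0.0], [-0.0, 0.0, -1.0]] 0.0513 [-0.07  0.68  0.31] [-0.008  0.003  0.005] [-18.9  32.8  85.2  -0.   62.  -18.6]
```

View pics/s4.png

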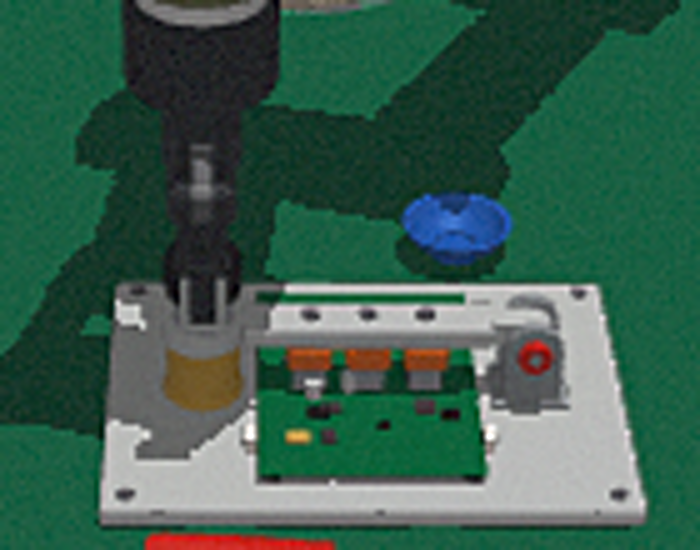

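View pics/w4.png

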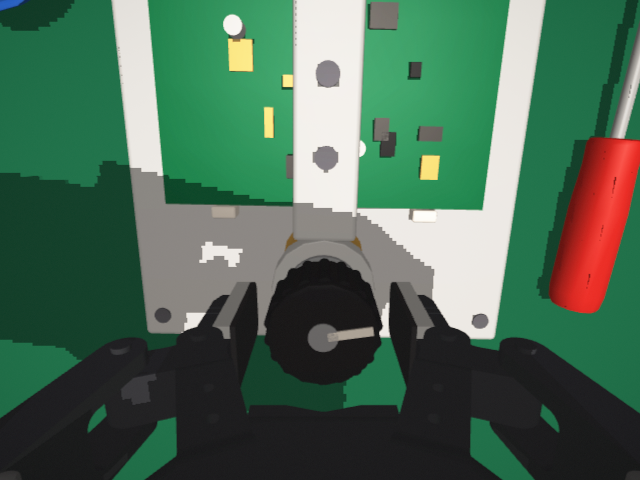

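```bash
cat > kt.py <<'E'
import numpy as np,cv2,sys
for n in sys.argv[1:]:
    im=dict(np.load(n)); f=240/np.tan(np.radians(float(im['fov_y']))/2)
    v,u=np.mgrid[:480,:640]; d=im['range_z']
    P=(np.stack([(u-im['cx'])/f*d,(v-im['cy'])/f*d,d,np.ones_like(d)],-1)@im['cam_to_world'].T)[...,:3]
    m=(np.hypot(P[...,0]-.5605,P[...,1]+.0672)<.017)&(P[...,2]>.075)&(P[...,2]<.11)&(im['color'].max(-1)<60)
    print(n,m.sum(),np.median(P[m],0).round(4),np.percentile(P[m][:,2],[25,75]))
    c=im['color']; w=m*0
    m2=(np.hypot(P[...,0]-.5605,P[...,1]+.0672)<.017)&(P[...,2]>.075)&(P[...,2]<.11)&(c.min(-1)>130)
    q=P[m2]; 
    if len(q)>5: print('index dir deg',np.degrees(np.arctan2(*(q[:,:2].mean(0)-[.5605,-.0672])[::-1])),len(q))
E
python3 kt.py w3.npz w4.npz
```

```text
w3.npz 1926 [ 0.56   -0.0657  0.1012] [0.10077901 0.10163441]
index dir deg -41.1969964704121 74
w4.npz 6515 [ 0.5596 -0.0659  0.0969] [0.0964948  0.09722706]
index dir deg 6.956793515819755 332
```

The knob top went from 101.2 to 96.9 mm, so it dropped. The index turned 48°, matching the tool's 0.85 rad. I regrip and turn forward.

play_rows --commands '[{"grip":1,"x":0,"y":0,"z":0,"rx":0,"ry":0,"rz":0},{"grip":1,"x":0,"y":0,"z":0,"rx":0,"ry":0,"rz":0},{"grip":1,"x":0,"y":0,"z":0,"rx":0,"ry":0,"rz":0},{"grip":1,"x":0,"y":0,"z":0,"rx":0,"ry":0,"rz":0}]'

```text
time_s: 14.98
position: [0.5608, -0.0673, 0.0826]
tool_rot: [[0.005, 1.0, -0.0], [1.0, -0.005, -0.0], [-0.0, -0.0, -1.0]]
ft_force: [-1.0, -1.8, -0.1]
grip_width: 0.0369
```

play_rows --commands '[{"grip":1,"x":0,"y":0,"z":0.0001,"rx":0,"ry":0,"rz":0.1},{"grip":1,"x":0,"y":0,"z":0.0001,"rx":0,"ry":0,"rz":0.15},{"grip":1,"x":0,"y":0,"z":0.0001,"rx":0,"ry":0,"rz":0.15},{"grip":1,"x":0,"y":0,"z":0.0001,"rx":0,"ry":0,"rz":0.15}]'

```text
time_s: 15.48
position: [0.5608, -0.0673, 0.0823]
tool_rot: [[0.531, 0.848, 0.0], [0.848, -0.531, -0.0], [-0.0, 0.0, -1.0]]
ft_force: [-1.4, -0.9, 1.0]
grip_width: 0.0369
```

play_rows --commands '[{"grip":1,"x":0,"y":0,"z":0.00012,"rx":0,"ry":0,"rz":0.15},{"grip":1,"x":0,"y":0,"z":0.00012,"rx":0,"ry":0,"rz":0.15},{"grip":1,"x":0,"y":0,"z":0.00012,"rx":0,"ry":0,"rz":0.15},{"grip":1,"x":0,"y":0,"z":0.00012,"rx":0,"ry":0,"rz":0.15},{"grip":1,"x":0,"y":0,"z":0.00012,"rx":0,"ry":0,"rz":0.15},{"grip":1,"x":0,"y":0,"z":0.00012,"rx":0,"ry":0,"rz":0.15}]'

```text
time_s: 16.23
position: [0.5607, -0.0672, 0.0815]
tool_rot: [[0.994, 0.111, -0.0], [0.111, -0.994, -0.0], [-0.0, -0.0, -1.0]]
ft_force: [-0.5, -0.6, 1.4]
grip_width: 0.0368
```

play_rows --commands '[{"grip":1,"x":0,"y":0,"z":0.00012,"rx":0,"ry":0,"rz":0.15},{"grip":1,"x":0,"y":0,"z":0.00012,"rx":0,"ry":0,"rz":0.15},{"grip":1,"x":0,"y":0,"z":0.00012,"rx":0,"ry":0,"rz":0.15},{"grip":1,"x":0,"y":0,"z":0.00012,"rx":0,"ry":0,"rz":0.15},{"grip":1,"x":0,"y":0,"z":0.00012,"rx":0,"ry":0,"rz":0.15},{"grip":1,"x":0,"y":0,"z":0.00012,"rx":0,"ry":0,"rz":0.15}]'

```text
time_s: 16.98
position: [0.5607, -0.0671, 0.0808]
tool_rot: [[0.705, -0.709, -0.0], [-0.709, -0.705, 0.0], [-0.0, 0.0, -1.0]]
ft_force: [-0.5, 0.2, 0.9]
grip_width: 0.0365
```

play_rows --commands '[{"grip":1,"x":0,"y":0,"z":0.00012,"rx":0,"ry":0,"rz":0.15},{"grip":1,"x":0,"y":0,"z":0.00012,"rx":0,"ry":0,"rz":0.15},{"grip":1,"x":0,"y":0,"z":0.00012,"rx":0,"ry":0,"rz":0.15},{"grip":1,"x":0,"y":0,"z":0.00012,"rx":0,"ry":0,"rz":0.15},{"grip":1,"x":0,"y":0,"z":0,"rx":0,"ry":0,"rz":0}]'

```text
time_s: 17.6
position: [0.5608, -0.0671, 0.0803]
tool_rot: [[0.187, -0.982, -0.0], [-0.982, -0.187, 0.0], [-0.0, 0.0, -1.0]]
ft_force: [-0.2, -0.0, 0.9]
grip_width: 0.037
```

```bash
python3 st.py
```

```text
17.6 [ 0.5608 -0.0671  0.0803] [[0.187, -0.982, -0.0], [-0.982, -0.187, 0.0], [-0.0, 0.0, -1.0]] 0.037 [-0.2  -0.03  0.95] [ 0.075  0.04  -0.018] [-18.8  33.   85.3   0.   61.7 150.4]
```

play_rows --commands '[{"grip":0.4,"x":0,"y":0,"z":0,"rx":0,"ry":0,"rz":0},{"grip":-0.4,"x":0,"y":0,"z":0,"rx":0,"ry":0,"rz":0},{"grip":-0.4,"x":0,"y":0,"z":0,"rx":0,"ry":0,"rz":0},{"grip":-0.4,"x":0,"y":0,"z":0,"rx":0,"ry":0,"rz":0}]'

```text
time_s: 18.1
position: [0.5608, -0.0672, 0.0803]
tool_rot: [[0.186, -0.982, 0.0], [-0.982, -0.186, -0.0], [0.0, -0.0, -1.0]]
ft_force: [0.1, -0.8, -0.2]
grip_width: 0.0598
```

```bash
python3 st.py; python3 - <<'E'
from h import *
w=optics.get_image("wrist"); cv2.imwrite("pics/w5.png",w['color']);np.savez("w5.npz",**w)
E
python3 kt.py w5.npz
```

```text
18.1 [ 0.5608 -0.0672  0.0803] [[0.186, -0.982, 0.0], [-0.982, -0.186, -0.0], [0.0, -0.0, -1.0]] 0.0598 [ 0.08 -0.82 -0.16] [0.03  0.015 0.047] [-18.8  33.   85.3  -0.   61.7 150.4]
w5.npz 6426 [ 0.5617 -0.0672  0.0945] [0.09410556 0.09486297]
index dir deg -159.42941855340212 278
```

View pics/w5.png

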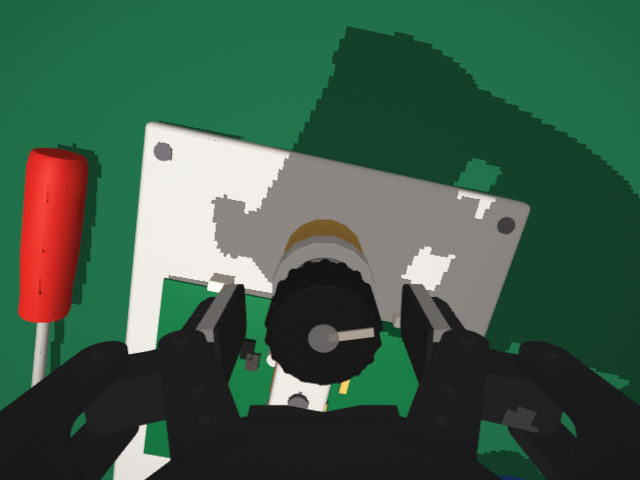

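The knob is still at the same angle in the tool frame. Its top has sunk from 96.9 to 94.5 mm over about 169°, so the thread is caught. I rotate the open fingers back, regrip and do the second stroke.

play_rows --commands '[{"grip":-0.4,"x":0,"y":0,"z":0,"rx":0,"ry":0,"rz":-0.17},{"grip":-0.4,"x":0,"y":0,"z":0,"rx":0,"ry":0,"rz":-0.17},{"grip":-0.4,"x":0,"y":0,"z":0,"rx":0,"ry":0,"rz":-0.17},{"grip":-0.4,"x":0,"y":0,"z":0,"rx":0,"ry":0,"rz":-0.17},{"grip":-0.4,"x":0,"y":0,"z":0,"rx":0,"ry":0,"rz":-0.17},{"grip":-0.4,"x":0,"y":0,"z":0,"rx":0,"ry":0,"rz":-0.17},{"grip":-0.4,"x":0,"y":0,"z":0,"rx":0,"ry":0,"rz":-0.17},{"grip":-0.4,"x":0,"y":0,"z":0,"rx":0,"ry":0,"rz":-0.17},{"grip":-0.4,"x":0,"y":0,"z":0,"rx":0,"ry":0,"rz":-0.17},{"grip":-0.4,"x":0,"y":0,"z":0,"rx":0,"ry":0,"rz":-0.17}]'

```text
time_s: 19.4
position: [0.5608, -0.0672, 0.0803]
tool_rot: [[0.949, 0.317, 0.0], [0.317, -0.949, -0.0], [0.0, 0.0, -1.0]]
ft_force: [0.2, 0.4, 0.3]
grip_width: 0.0596
```

play_rows --commands '[{"grip":-0.4,"x":0,"y":0,"z":0,"rx":0,"ry":0,"rz":-0.17},{"grip":-0.4,"x":0,"y":0,"z":0,"rx":0,"ry":0,"rz":-0.17},{"grip":-0.4,"x":0,"y":0,"z":0,"rx":0,"ry":0,"rz":-0.17},{"grip":-0.4,"x":0,"y":0,"z":0,"rx":0,"ry":0,"rz":-0.17},{"grip":-0.4,"x":0,"y":0,"z":0,"rx":0,"ry":0,"rz":-0.17},{"grip":-0.4,"x":0,"y":0,"z":0,"rx":0,"ry":0,"rz":-0.17},{"grip":-0.4,"x":0,"y":0,"z":0,"rx":0,"ry":0,"rz":-0.17},{"grip":-0.4,"x":0,"y":0,"z":0,"rx":0,"ry":0,"rz":-0.17},{"grip":-0.4,"x":0,"y":0,"z":0,"rx":0,"ry":0,"rz":-0.17},{"grip":-0.4,"x":0,"y":0,"z":0,"rx":0,"ry":0,"rz":-0.17},{"grip":-0.4,"x":0,"y":0,"z":0,"rx":0,"ry":0,"rz":0}]'

```text
time_s: 20.78
position: [0.5608, -0.0672, 0.0803]
tool_rot: [[-0.43, 0.903, 0.0], [0.903, 0.43, -0.0], [-0.0, 0.0, -1.0]]
ft_force: [0.7, 0.1, -0.1]
grip_width: 0.0597
```

play_rows --commands '[{"grip":1,"x":0,"y":0,"z":0,"rx":0,"ry":0,"rz":0},{"grip":1,"x":0,"y":0,"z":0,"rx":0,"ry":0,"rz":0},{"grip":1,"x":0,"y":0,"z":0,"rx":0,"ry":0,"rz":0},{"grip":1,"x":0,"y":0,"z":0,"rx":0,"ry":0,"rz":0},{"grip":1,"x":0,"y":0,"z":0,"rx":0,"ry":0,"rz":0}]'

```text
time_s: 21.4
position: [0.5608, -0.0672, 0.0804]
tool_rot: [[-0.431, 0.903, 0.0], [0.903, 0.431, -0.0], [-0.0, 0.0, -1.0]]
ft_force: [-1.2, -0.5, 0.9]
grip_width: 0.0367
```

```bash
python3 st.py; python3 - <<'E'
from h import *
w=optics.get_image("wrist"); cv2.imwrite("pics/w6.png",w['color']);np.savez("w6.npz",**w)
E
python3 kt.py w6.npz
```

```text
21.4 [ 0.5608 -0.0672  0.0804] [[-0.431, 0.903, 0.0], [0.903, 0.431, -0.0], [-0.0, 0.0, -1.0]] 0.0367 [-1.18 -0.47  0.9 ] [ 0.054  0.028 -0.022] [-18.8  33.   85.3  -0.   61.7 -44.4]
w6.npz 6475 [ 0.561  -0.0652  0.0944] [0.09397904 0.09473708]
index dir deg -160.39501587180308 306
```

play_rows --commands '[{"grip":1,"x":0,"y":0,"z":0.00012,"rx":0,"ry":0,"rz":0.1},{"grip":1,"x":0,"y":0,"z":0.00012,"rx":0,"ry":0,"rz":0.15},{"grip":1,"x":0,"y":0,"z":0.00012,"rx":0,"ry":0,"rz":0.15},{"grip":1,"x":0,"y":0,"z":0.00012,"rx":0,"ry":0,"rz":0.15},{"grip":1,"x":0,"y":0,"z":0.00012,"rx":0,"ry":0,"rz":0.15},{"grip":1,"x":0,"y":0,"z":0.00012,"rx":0,"ry":0,"rz":0.15},{"grip":1,"x":0,"y":0,"z":0.00012,"rx":0,"ry":0,"rz":0.15},{"grip":1,"x":0,"y":0,"z":0.00012,"rx":0,"ry":0,"rz":0.15}]'

```text
time_s: 22.45
position: [0.5607, -0.0672, 0.0794]
tool_rot: [[0.651, 0.759, -0.0], [0.759, -0.651, -0.0], [-0.0, 0.0, -1.0]]
ft_force: [-0.8, 0.4, 1.0]
grip_width: 0.037
```

play_rows --commands '[{"grip":1,"x":0,"y":0,"z":0.00012,"rx":0,"ry":0,"rz":0.15},{"grip":1,"x":0,"y":0,"z":0.00012,"rx":0,"ry":0,"rz":0.15},{"grip":1,"x":0,"y":0,"z":0.00012,"rx":0,"ry":0,"rz":0.15},{"grip":1,"x":0,"y":0,"z":0.00012,"rx":0,"ry":0,"rz":0.15},{"grip":1,"x":0,"y":0,"z":0.00012,"rx":0,"ry":0,"rz":0.15},{"grip":1,"x":0,"y":0,"z":0.00012,"rx":0,"ry":0,"rz":0.15},{"grip":1,"x":0,"y":0,"z":0.00012,"rx":0,"ry":0,"rz":0.15}]'

```text
time_s: 23.32
position: [0.5607, -0.0672, 0.0785]
tool_rot: [[0.982, -0.188, -0.0], [-0.188, -0.982, 0.0], [-0.0, -0.0, -1.0]]
ft_force: [-0.4, -0.7, 2.4]
grip_width: 0.0366
```

play_rows --commands '[{"grip":1,"x":0,"y":0,"z":0.00012,"rx":0,"ry":0,"rz":0.15},{"grip":1,"x":0,"y":0,"z":0.00012,"rx":0,"ry":0,"rz":0.15},{"grip":1,"x":0,"y":0,"z":0.00012,"rx":0,"ry":0,"rz":0.15},{"grip":1,"x":0,"y":0,"z":0.00012,"rx":0,"ry":0,"rz":0.15},{"grip":1,"x":0,"y":0,"z":0.00012,"rx":0,"ry":0,"rz":0.15},{"grip":1,"x":0,"y":0,"z":0.00012,"rx":0,"ry":0,"rz":0.15},{"grip":1,"x":0,"y":0,"z":0.00012,"rx":0,"ry":0,"rz":0.15},{"grip":1,"x":0,"y":0,"z":0.00012,"rx":0,"ry":0,"rz":0.15},{"grip":1,"x":0,"y":0,"z":0,"rx":0,"ry":0,"rz":0}]'

```text
time_s: 24.45
position: [0.5608, -0.0672, 0.0776]
tool_rot: [[0.187, -0.982, 0.0], [-0.982, -0.187, 0.0], [0.0, -0.0, -1.0]]
ft_force: [-0.9, 0.7, 1.1]
grip_width: 0.0367
```

```bash
python3 st.py; python3 - <<'E'
from h import *
w=optics.get_image("wrist"); cv2.imwrite("pics/w7.png",w['color']);np.savez("w7.npz",**w)
w=optics.get_image("scene"); np.savez("s7.npz",**w);cv2.imwrite("pics/s7.png",w['color'])
E
python3 kt.py w7.npz
```

```text
24.45 [ 0.5608 -0.0672  0.0776] [[0.187, -0.982, 0.0], [-0.982, -0.187, 0.0], [0.0, -0.0, -1.0]] 0.0367 [-0.86  0.68  1.11] [ 0.028  0.055 -0.051] [-18.8  33.2  85.5   0.   61.4 150.4]
w7.npz 6427 [ 0.5598 -0.0689  0.0915] [0.09114951 0.09189073]
index dir deg 1.7420188603801838 279
```

View pics/w7.png

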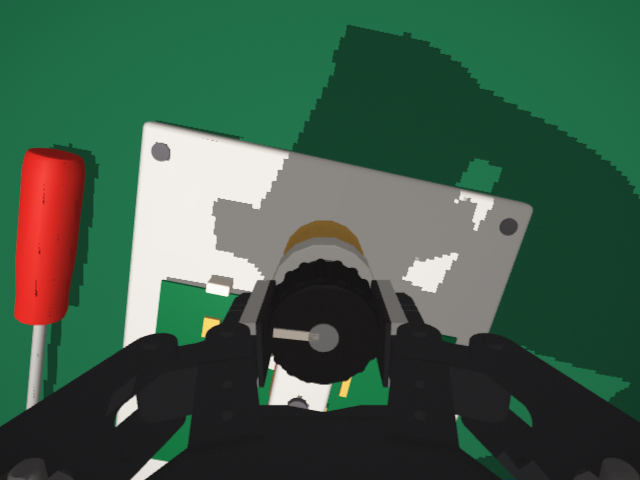

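View pics/s7.png

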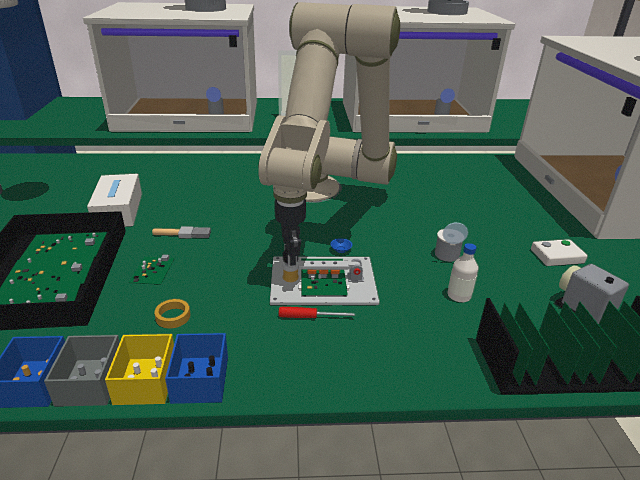

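The index ended about 365° forward of where it started. The knob top sank from 96.9 to 91.5 mm, the forces are around 1 N, the pin head is on the fork at scene px (357,271), and the bystanders are where they were. I hand in.

```bash
python3 -c "
from rig import order
print(order.close_job())"
```

```text
the job is handed in; nothing more can be done
None
```

I pushed the pin home and started the screw one full turn. I handed the job in at about 24.6 s with the knob still held in the fingers.

- **Pin:** I pushed it with closed fingers until it stopped moving and the force climbed from about 5 N to 20 N. Later pictures show the red head against the fork.
- **Screw, backward:** I turned it 0.85 rad anticlockwise. The 7 N push from below vanished at about 0.7 rad and left only the screw's weight (-1.7 N). I lowered it and opened the fingers, and the knob top was then 4.3 mm below its start height. That fits 5 mm less the 0.5 mm it had climbed.
- **Screw, forward:** I turned it clockwise in two strokes, 2.95 and 3.4 rad, with one regrip. The white index line shows about 365° in total, and the knob top sank 5.4 mm against about 5.1 mm expected. That gap is within the camera's error.
- **End state:** The force on the tool was about 1 N, so the screw is caught but not tightened. The other things look unmoved in the last scene picture, which I judged by eye without measuring each one. No check failed.

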